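# Switch off the main switch under the sliding cover of a power distribution box

## Task

The kit on this table is about to be re-plugged, so its supply has to be shut off. Push the steel cover of the power distribution box all the way back to its stop to uncover the breakers, then push the main switch, the one with the wide bar handle across all four poles, fully over towards the front of the box (the robot's side) to off. Leave the cover open so that the handle can be seen, the small breakers on, and the loose things on and around the box where they are: nothing is to be picked up or shifted.

Things in the scene. Friction and masses are not known exactly. Their poses are not given: they have to be found in the camera images.
- distro: Power distribution box, fixed on the table: black rubber, 300 (x) x 380 (y) x 115 mm high, grey deck on top. Origin: centre of its underside; own x points to its rear (away from the robot), y left; turned up to 0.3 rad. On the deck 40 mm high rails run along x at y = +-129 mm. Between them, in the front half, lie three breaker units side by side along y, under a steel cover at the start.
- cover (a joint): How far the steel cover is slid to the rear, along the distro's +x, m: 0 = closed over the breakers (starts at 0 to 0.02), 0.135 = stop, over the bare rear half of the deck. A 3 mm plate, 130 (x) x 248 (y) mm, its top 150 mm above the table, captive in the rails; slides level with about 3 N drag and stays where it is left.
- cover_lip (a point): Centre of the front face (towards the robot) of the finger lip, an upright flange at the cover's front edge: 160 mm wide (y), 4 mm thick, 20 mm high above the plate. The point is 10 mm above the plate, 10 mm below the lip's upper edge, and moves with the cover.
- main_switch (a joint): Main switch handle, rad: 0 = on (leans 0.6 rad from upright to the rear, distro +x), 1.2 = off, at its stop (leans 0.6 rad to the front). Starts at 0 to 0.1, stays where left, needs about 3 N at the tip. It is the left, middle or right unit, told by its one black bar handle, 64 mm wide (y), 8 mm thick, over all four poles; a small ring on the unit's face marks the off side.
- main_switch_tip (a point): Middle of the upper edge of the main switch handle; moves with it. The handle's axis lies along the distro's y, 28 mm from this point, at deck height (115 mm above the table). The unit's white face, 45 (x) x 72 (y) mm, is 121 mm above the table; behind it the deck is bare. With the cover at its stop its lip is 75 mm behind the axis.
- breaker_a1 (a joint): Handle of a two-pole branch breaker in one of the two other units: a black bar 20 mm wide (two to a unit, 36 mm apart), same height and same sense as the main switch: 0 to 0.1 at the start (on), 1.2 = off, rad. To be left on.
- breaker_a2 (a joint): Handle of a two-pole branch breaker in one of the two other units: a black bar 20 mm wide (two to a unit, 36 mm apart), same height and same sense as the main switch: 0 to 0.1 at the start (on), 1.2 = off, rad. To be left on.
- breaker_b1 (a joint): Handle of a two-pole branch breaker in one of the two other units: a black bar 20 mm wide (two to a unit, 36 mm apart), same height and same sense as the main switch: 0 to 0.1 at the start (on), 1.2 = off, rad. To be left on.
- breaker_b2 (a joint): Handle of a two-pole branch breaker in one of the two other units: a black bar 20 mm wide (two to a unit, 36 mm apart), same height and same sense as the main switch: 0 to 0.1 at the start (on), 1.2 = off, rad. To be left on.
- plug_adapter: White travel plug adapter, 44 x 40 x 36 mm, lying loose on the strip of deck left of the left-hand rail (distro y about +157 mm). Origin: centre of its underside. Not to be moved.
- card_case: Black memory card case, 60 x 42 x 12 mm, lying loose on the same strip of deck behind the adapter. Origin: centre of its underside. Not to be moved.
- camera: Black mirrorless camera with lens, 128 mm wide, 95 mm tall, 115 mm deep, standing loose on the table right of the distro box. Origin: centre of its underside. Not to be moved.
- recorder: Black pocket audio recorder, 130 x 68 x 26 mm, lying loose on the table in front of the distro box. Origin: centre of its underside. Not to be moved.
- lens_carton: Black lens carton, 95 x 95 x 125 mm tall, standing loose on the table left of the distro box. Origin: centre of its underside. Not to be moved.
- pen: Yellow and black marker pen, 120 mm long, 12 mm thick, lying loose on the table in front of the distro box. Origin: centre of its underside. Not to be moved.

How it is judged (in metres and radians):
On the way, in this order (a step that is already met when the one before it is completed fails the run):
1. the cover is slid fully back, within 10 mm of its stop (value of joint cover above 0.125 m), for 0.2 s.
2. the main switch handle is pushed fully over to off, within 0.12 rad of its stop (value of joint main_switch above 1.08 rad), for 0.2 s.
At the end, for the whole second after the job is handed in: The cover stands within 10 mm of its rear stop, the main switch handle within 0.12 rad of its off stop, both at rest; the four small breakers are on (within 0.3 rad) and every loose thing is within 20 mm of where it was (value of joint cover above 0.125 m and value of joint main_switch above 1.08 rad and velocity of joint main_switch between -0.05 and 0.05 rad/s and velocity of joint cover between -0.01 and 0.01 m/s and value of joint each of breaker_a1, breaker_a2, breaker_b1, breaker_b2 below 0.3 rad and distance of each of plug_adapter, card_case, camera, recorder, lens_carton, pen from where it was at the start of the episode below 0.02 m); the robot touches nothing.
It fails at once if a small breaker is switched (pushed more than 0.3 rad) (value of joint any of breaker_a1, breaker_a2, breaker_b1, breaker_b2 above 0.3 rad).
It fails at once if a loose bystander is lifted by more than 15 mm or moved by more than 20 mm (distance of any of plug_adapter, card_case, camera, recorder, lens_carton, pen from where it was at the start of the episode above 0.02 m or height (world z) of any of plug_adapter, card_case above 0.13 m or height (world z) of any of camera, recorder, lens_carton, pen above 0.015 m).
It also fails if it takes over 45 s, if anything falls off the work surface, if the arm or the gripper's body presses on something with over 40 N, if the wrist force passes 120 N, or if a joint passes its speed limit or range.

## Robot

A 6-joint arm with a two-finger parallel gripper is mounted at the origin on the work surface. World frame = base frame: x ahead of the robot, y to its left, z up, the work surface at z = 0. Lengths are in mm, angles in rad, forces in N, time in s.
With the tool pointing down it reaches from about 400 to 925 mm from the base axis. Payload 12.5 kg.
Tool frame: the origin (TCP) lies midway between the tips of the shut fingers; the grasp point (between the pads) lies 19 mm behind it (arm.tcp_to_grasp is the distance from the TCP to the grasp point, in mm); z points along the fingers, y is the line along which they close (so a half turn about z gives the same grasp; the last joint's range is limited). The gripper opens to 95 mm and grips with 3 to 60 N. Pads are 20 mm wide; open, the fingers measure 119 mm over their backs; the gripper's body (75 mm by 180 mm) begins 59 mm behind the grasp point.
Start: joints at [1.21, 0.491, 1.559, -0, 1.092, -0.106], TCP at [157.514, 604.844, 214.661] pointing down, gripper open.
Joint ranges: [-3.1, 3.1], [-0.84, 2.19], [0.05, 2.79], [-1.13, 4.28], [0.06, 2.93], [-2.69, 2.69]. Speed limits (rad/s): [2.22, 2.22, 2.79, 3.14, 3.14, 3.14].

## Interface

Orientations are given as a unit quaternion [x, y, z, w].
In Python, from cell import arm, kin, optics gives the robot as it stands. Calls block until the motion is done:
- arm.move_ptp(position, orientation): joint-space move of the TCP to a pose.
- arm.line_to(position, ori=None, v=150, stop_force=None): straight line of the TCP; ori=None keeps the orientation; v is the mean speed in mm/s. With stop_force (N) it stops when the force on the tool has changed by that much, and returns True; else False.
- arm.movej(angles): joint-space move.
- arm.gripper_open() and arm.gripper_close(): open the fingers fully, or close them until they stop; the grip force is fixed at half the most.
- arm.dwell(seconds).
- kin.ik(position, orientation): joint angles nearest the present ones, or None.
- arm.read_state(): the state.
- optics.grab_frame(name): name is "scene" or "side" or "wrist"; returns a dict with "frame" (420x560x3 uint8, blue, green, red), "K" (3x3 intrinsics, pixels), "k1" (the pictures are not rectified: a ray, as slopes to the right and down, at radius r is drawn at 1 + k1 r^2 times it, then the intrinsics apply), "pose" (4x4, takes a point from camera to world coordinates). Camera axes: x right, y up, looking along -z (the intrinsics and any distortion apply to the point x, -y, -z); pixel columns grow to the right and rows downward; lengths in mm; the calibration is good to about 2 mm. A picture is of the moment at which its call begins. There is no depth.
A pose or a line that the arm cannot do raises arm.MotionError and nothing moves.
- arm.hand_in(): hands the job in; it is judged then, once.
The state is a dict: "time": time; "qpos": joint angles; "qd": joint speeds; "tau": joint torques, N m; "tool_pos": TCP position; "tcp_rot": TCP orientation; "wrist_force": force on the tool from outside, world axes, zero at the start; "ft_torque": the same for the moment, N m; "opening": opening from 0.0 (shut) to 1.0 (fully open); "finger_force": force on a finger pad.
Only numpy, scipy, OpenCV 4.12 (cv2) and the standard library are available. Lean on these libraries where they do the work, as an engineer would, in place of code of your own. Each camera call takes 0.05 s, during which the arm holds its last target. There are 200 camera calls.

## Working session

There is one attempt and no reset: what is moved stays moved. The work goes in short steps, each a Python script; the robot and the scene stay as the last script left them, time stands still between calls to the robot, and variables do not carry over. Pictures are saved under pics/ and viewed, at most 10 in all, crops included, and the job is handed in when it is done.

```bash
mkdir -p pics; cat > h.py <<'E'
import numpy as np, cv2
from cell import arm, kin, optics
def save(name,fn):
    f=optics.grab_frame(name); cv2.imwrite(fn,cv2.resize(f["frame"],(784,588),interpolation=cv2.INTER_CUBIC))
    np.savez(fn+'.npz',K=f["K"],k1=f["k1"],pose=f["pose"],frame=f["frame"]); return f
def ray(f,u,v):
    K=np.array(f["K"]); d=np.array([[[float(u),float(v)]]])
    p=cv2.undistortPoints(d,K,np.array([float(f["k1"]),0,0,0]))[0,0]
    P=np.array(f["pose"]); return P[:3,3],P[:3,:3]@np.array([p[0],-p[1],-1])
def onz(f,u,v,z):
    o,d=ray(f,u,v); return o+d*(z-o[2])/d[2]
def proj(f,X):
    P=np.array(f["pose"]); c=P[:3,:3].T@(np.array(X,float)-P[:3,3]); q=np.array([[[c[0],-c[1],-c[2]]]])
    return cv2.projectPoints(q,np.zeros(3),np.zeros(3),np.array(f["K"]),np.array([float(f["k1"]),0,0,0]))[0].ravel()
E
python3 - <<'E'
from h import *
for n in("scene","side"):
    f=save(n,f"pics/{n}0.png"); print(np.round(f["pose"],2),f["k1"])
E
```

```text
[[-9.0000e-01 -3.1000e-01  3.2000e-01  8.8235e+02]
 [ 4.4000e-01 -6.4000e-01  6.3000e-01  6.8506e+02]
 [ 1.0000e-02  7.0000e-01  7.1000e-01  9.0614e+02]
 [ 0.0000e+00  0.0000e+00  0.0000e+00  1.0000e+00]] -0.09986030405724794
[[-1.0000e+00  4.0000e-02 -5.0000e-02  4.8468e+02]
 [-7.0000e-02 -7.4000e-01  6.7000e-01  6.2115e+02]
 [-1.0000e-02  6.8000e-01  7.4000e-01  8.1153e+02]
 [ 0.0000e+00  0.0000e+00  0.0000e+00  1.0000e+00]] 0.007852301928372067
```

View pics/scene0.png

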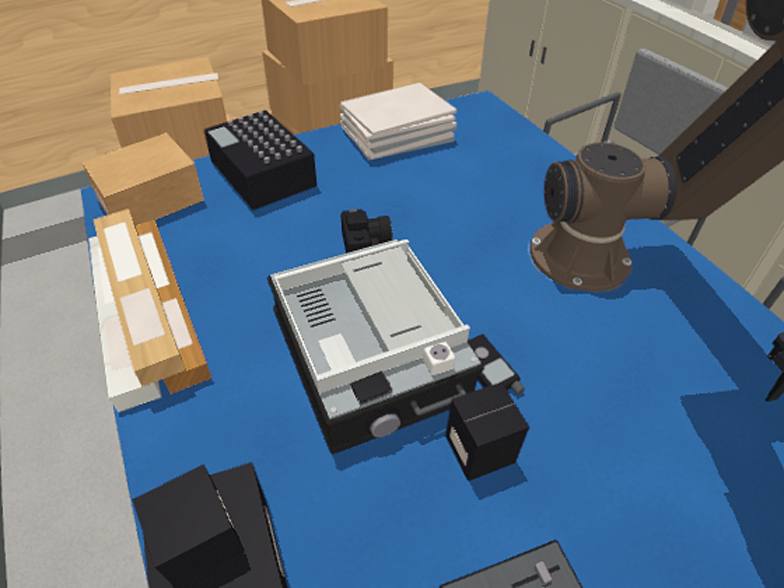

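View pics/side0.png

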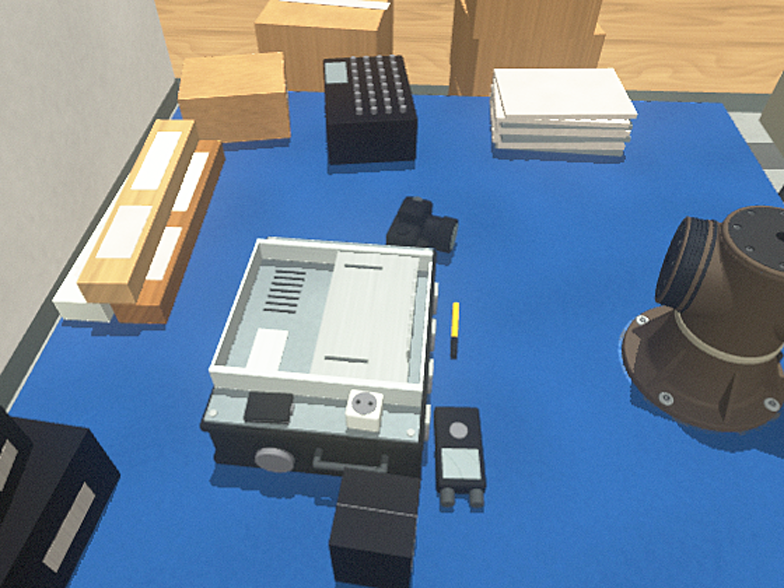

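The two pictures show the box with its front toward the robot (right in the images), cover closed at about (375,315) in side. The adapter is at (365,408), recorder at (460,455), pen at (455,330), carton at (375,520) and camera at (420,225). I'll enlarge the box for corners.

```bash
python3 - <<'E'
import numpy as np, cv2
for n,(a,b,c,d) in {"side":(140,165,330,310),"scene":(185,165,385,315)}.items():
    fr=np.load(f"pics/{n}0.png.npz")["frame"][b:d,a:c]
    cv2.imwrite(f"pics/{n}c.png",cv2.resize(fr,None,fx=4,fy=4,interpolation=cv2.INTER_CUBIC))
E
```

```text
(no output)
```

View pics/sidec.png

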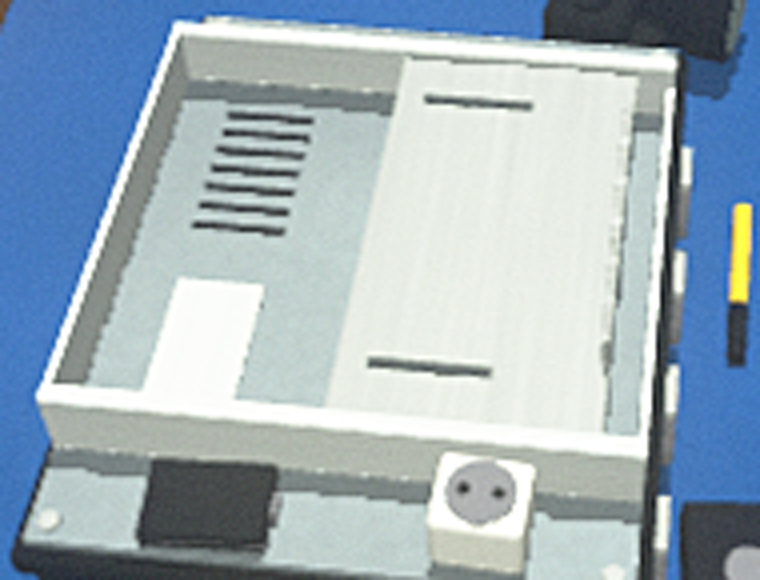

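View pics/scenec.png

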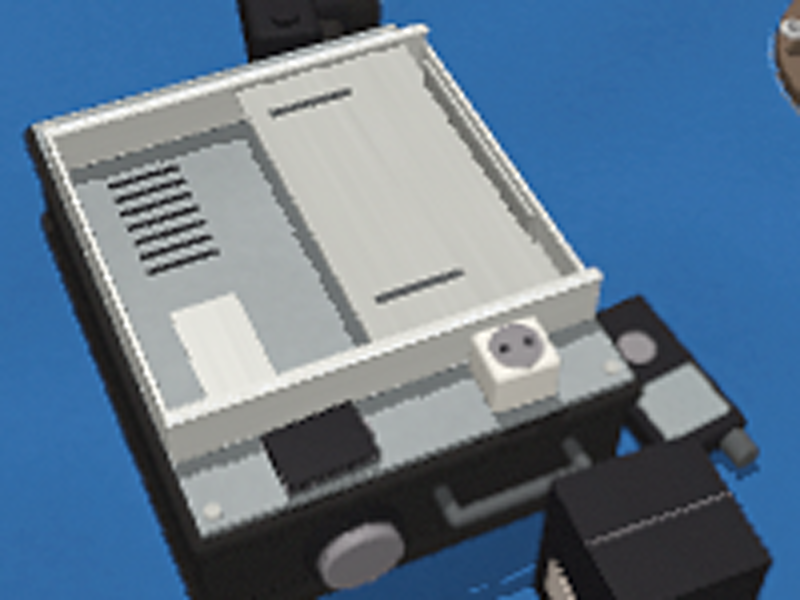

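```bash
python3 - <<'E'
from h import *
C={"side":((140,165),dict(RL=(38,402),FL=(648,455),RR=(180,22),FR=(683,55),adapt=(533,460))),"scene":((185,165),dict(RL=(168,428),FL=(602,280),RR=(33,125),FR=(428,30)))}
Q={}
for n,(o,p) in C.items():
    f=np.load(f"pics/{n}0.png.npz")
    for k,(u,v) in p.items():
        Q[n,k]=onz(f,o[0]+u/4,o[1]+v/4,155); print(n,k,Q[n,k].round(1))
    L=Q[n,'FL'];R=Q[n,'FR'];print('yaws',[np.arctan2(*(a-b)[1::-1]) for a,b in((Q[n,'RL'],L),(Q[n,'RR'],R))], np.arctan2(-(L-R)[0],(L-R)[1]),np.linalg.norm(L-R),np.linalg.norm(Q[n,'RL']-L), 'centre',sum(Q[n,k] for k in('RL','RR','FL','FR'))/4)
f=np.load("pics/side0.png.npz")
print('lip?',onz(f,140+603/4,165+432/4,170),onz(f,140+635/4,165+72/4,170),'rear plate',onz(f,140+405/4,165+60/4,150),onz(f,140+328/4,165+405/4,150))
print('front bar',onz(f,140+648/4,165+440/4,150),onz(f,140+672/4,165+90/4,150))
E
```

```text
side RL [741.1 171.  155. ]
side FL [457.5 182.7 155. ]
side RR [727.1 -93.1 155. ]
side FR [441.7 -82.6 155. ]
side adapt [509.3 188.6 155. ]
yaws [np.float64(-0.0413168591613195), np.float64(-0.03675934609947601)] -0.05945973173279376 265.83344179934284 283.8696271584344 centre [591.87709406  44.49082799 155.        ]
scene RL [745.2 171.6 155. ]
scene FL [462.1 185.7 155. ]
scene RR [ 737.5 -100.   155. ]
scene FR [448.9 -70.4 155. ]
yaws [np.float64(-0.049828222580979374), np.float64(-0.10207546280329023)] -0.05132026871739546 256.4804543186879 283.4426041586938 centre [598.42263446  46.7417136  155.        ]
lip? [478.38130396 181.79311529 170.        ] [468.48654786 -51.66169131 170.        ] rear plate [596.67235316 -74.71937938 150.        ] [607.00931596 160.92283423 150.        ]
front bar [457.42629559 171.21423052 150.        ] [447.4236866 -59.5453917 150.       ]
```

```bash
cat >> h.py <<'E'
from scipy.spatial.transform import Rotation as Rn
yaw=-0.047
def quat(s=1,yaw=yaw):
    y=s*np.array([-np.sin(yaw),np.cos(yaw),0]); z=np.array([0,0,-1.]); return Rn.from_matrix(np.c_[np.cross(y,z),y,z]).as_quat()
E
python3 - <<'E'
from h import *
s=arm.read_state(); print(s["tcp_rot"],s["time"])
q={k:kin.ik([500,45,330],quat(k)) for k in(1,-1)}; print(q)
k=min((k for k in q if q[k] is not None),key=lambda k:abs(np.array(q[k])[5]))
print(k); arm.gripper_close(); arm.move_ptp([500,45,330],quat(k)); f=save("wrist","pics/w1.png"); print(np.round(f["pose"],2),arm.read_state()["time"])
E
```

```text
[ 1.27045951e-01  9.91896714e-01 -4.74455557e-04 -1.01318485e-04] 0.1
{1: array([-4.18912090e-02,  2.07008328e-01,  1.68088750e+00, -4.44089210e-16,
        1.25369682e+00, -1.56568754e+00]), -1: array([-4.18912090e-02,  2.07008328e-01,  1.68088750e+00, -4.44089210e-16,
        1.25369682e+00,  1.57590512e+00])}
1
[[ 5.0000e-02 -9.7000e-01 -2.5000e-01  4.3038e+02]
 [ 1.0000e+00  4.0000e-02  1.0000e-02  4.8990e+01]
 [-0.0000e+00 -2.5000e-01  9.7000e-01  4.9995e+02]
 [ 0.0000e+00  0.0000e+00  0.0000e+00  1.0000e+00]] 4.0417
```

View pics/w1.png

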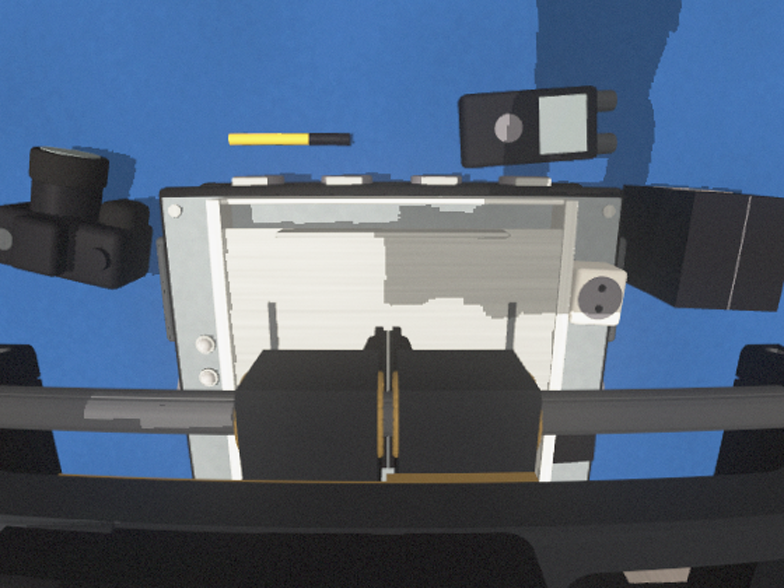

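The wrist picture (robot side up) shows the lip at (277..510, 234), the front sill at row 202, and the front face of the box at row 188. The closed fingers are visible below.

```bash
python3 - <<'E'
from h import *
f=np.load("pics/w1.png.npz")
for n,u,v,z in(("lipL",510,234,170),("lipR",276,234,170),("railLf",572,200,155),("railRf",210,200,155),("sill150",400,202,150),("deckFL",620,188,115),("deckFR",163,196,115)): print(n,onz(f,u/1.4,v/1.4,z).round(1))
E
```

```text
lipL [479.4 130.2 170. ]
lipR [472. -29. 170.]
railLf [459.2 178.  155. ]
railRf [447.4 -77.2 155. ]
sill150 [456.1  56.6 150. ]
deckFL [454.5 231.5 115. ]
deckFR [ 444.  -129.5  115. ]
```

```bash
cat >> h.py <<'E'
ex=np.array([np.cos(yaw),np.sin(yaw),0]); ey=np.array([-ex[1],ex[0],0])
lip=np.array([475.7,50.6,0])
Q=quat(1)
E
python3 - <<'E'
from h import *
def P(d,z): return lip+d*ex+[0,0,z]
def st(): 
    s=arm.read_state(); p=np.array(s["tool_pos"]); print("d",((p-lip)@ex).round(1),"lat",((p-lip)@ey).round(1),"z",p[2].round(1),np.round(s["wrist_force"],1),s["time"])
arm.move_ptp(P(-30,220),Q); print(arm.line_to(P(-30,160),v=80,stop_force=8)); st()
print(arm.line_to(P(0,160),v=60,stop_force=20)); st()
print(arm.line_to(P(150,160),v=70,stop_force=20)); st()
arm.line_to(P(110,160),v=150); arm.line_to(P(90,330),v=250); st()
f=save("wrist","pics/w2.png")
E
```

```text
False
d -29.7 lat 0.0 z 160.4 [-0.3 -0.2 -0.3] 5.5
False
d 0.2 lat -0.0 z 159.9 [-0.1  0.7 -0.4] 6.15
True
d 119.2 lat 0.0 z 159.2 [-4.4  0.9  1.9] 7.6917
d 89.8 lat -0.0 z 328.8 [-0.2  1.1 -0.1] 8.775
```

View pics/w2.png

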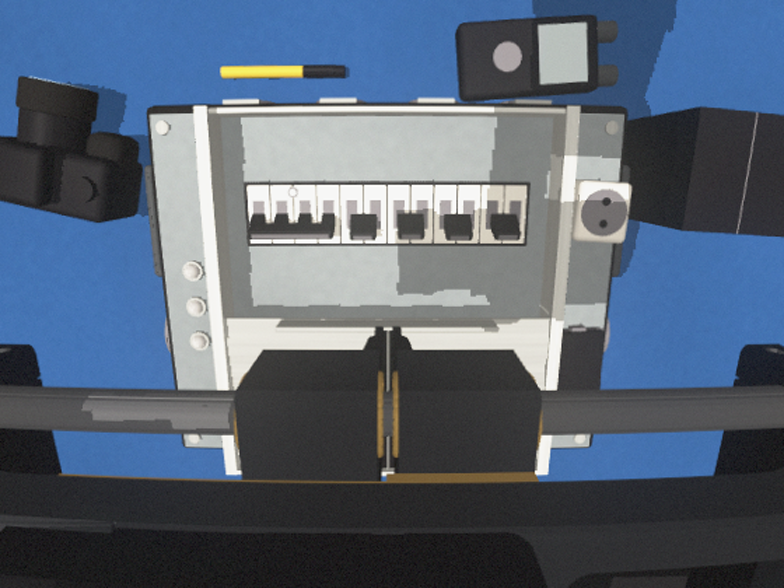

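The cover is open with its lip at about (278..497, 325). The main switch is the left unit in the picture (distro right): its bar spans (249..335, 228), and the off ring is at (293,191).

```bash
python3 - <<'E'
from h import *
f=np.load("pics/w2.png.npz")
for n,u,v,z in(("lipL",498,327,170),("lipR",277,327,170),("barLrear",335,236,136),("barRrear",249,237,136),("faceFL",342,184,121),("faceFR",245,183,121),("faceRL",341,244,121),("faceRR",245,244,121),("br1L",378,228,136),("br1R",350,228,136),("deckFL",625,105,115),("deckFR",150,106,115)):
    p=onz(f,u/1.4,v/1.4,z); print(n,p.round(1),"d",((p-lip)@ex).round(1),"lat",((p-lip)@ey).round(1))
E
```

```text
lipL [609.5 123.1 170. ] d 130.3 lat 78.7
lipR [602.1 -33.9 170. ] d 130.3 lat -78.5
barLrear [543.8   8.2 136. ] d 70.0 lat -39.1
barRrear [541.3 -56.6 136. ] d 70.6 lat -104.0
faceFL [506.3  14.6 121. ] d 32.3 lat -34.5
faceFR [501.6 -59.6 121. ] d 31.0 lat -108.9
faceRL [552.2  10.7 121. ] d 78.3 lat -36.2
faceRR [548.5 -64.8 121. ] d 78.1 lat -111.9
br1L [539.4  40.6 136. ] d 64.1 lat -7.0
br1R [538.4  19.8 136. ] d 64.1 lat -27.8
deckFL [455.5 233.2 115. ] d -28.7 lat 181.5
deckFR [ 439.1 -129.3  115. ] d -28.1 lat -181.4
```

```bash
python3 - <<'E'
from h import *
def P(d,z): return lip+d*ex-72*ey+[0,0,z]
def st(): 
    s=arm.read_state(); p=np.array(s["tool_pos"]); print("d",((p-lip)@ex).round(1),"z",p[2].round(1),np.round(s["wrist_force"],1),s["time"])
arm.line_to(P(100,230),v=200); print(arm.line_to(P(100,130),v=100,stop_force=8)); st()
print(arm.line_to(P(40,130),v=40,stop_force=20)); st()
arm.line_to(P(75,131),v=100); arm.line_to(P(95,200),v=200); arm.line_to(P(130,330),v=250); st()
f=save("wrist","pics/w3.png")
E
```

```text
False
d 100.3 z 130.6 [-0.6 -0.1  1. ] 10.7417
True
d 60.7 z 131.2 [ 3.3 -0.2  3.8] 11.7583
d 129.1 z 327.8 [-0.7 -0.7 -0.6] 13.25
```

View pics/w3.png

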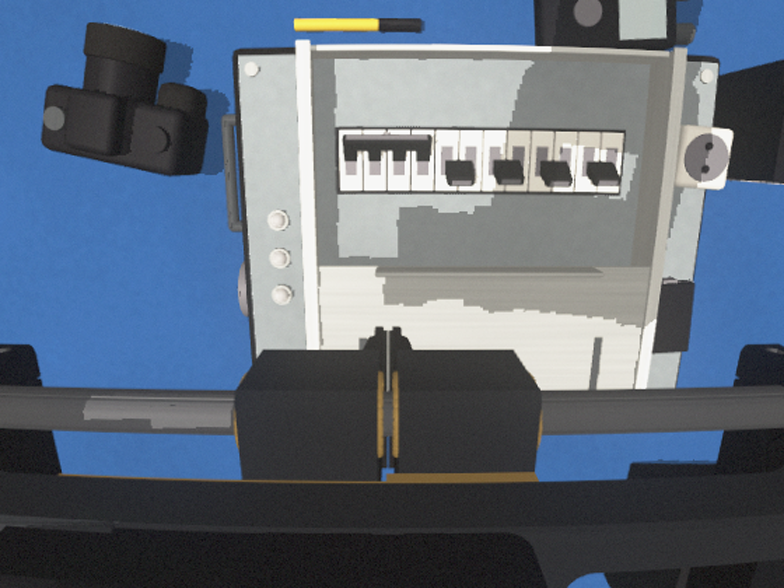

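The bar has gone over to the front (row 140), the four small breakers are still on, and the lip is still back. I'll press once more, higher on the handle, to be sure it is at its stop, and then check the lip and bar positions.

```bash
python3 - <<'E'
from h import *
def P(d,z): return lip+d*ex-72*ey+[0,0,z]
def st(): 
    s=arm.read_state(); p=np.array(s["tool_pos"]); print("d",((p-lip)@ex).round(1),"z",p[2].round(1),np.round(s["wrist_force"],1),s["time"])
arm.line_to(P(95,200),v=200); arm.line_to(P(85,134),v=150); 
print(arm.line_to(P(40,134),v=30,stop_force=25)); st()
arm.line_to(P(75,135),v=100); arm.line_to(P(95,200),v=200); arm.line_to(P(130,330),v=250); arm.dwell(.3); st()
f=save("wrist","pics/w4.png")
fr=f["frame"][80:205,215:475]; cv2.imwrite("pics/w4c.png",cv2.resize(fr,None,fx=3,fy=3,interpolation=cv2.INTER_CUBIC))
for a in(1.0,1.08,1.2):
    t=0.6-a; d=55+28*np.sin(t); z=115+28*np.cos(t)
    print(a,[((proj(f,lip+(d+s*np.cos(t))*ex-72*ey+[0,0,z-s*np.sin(t)])-[215,80])*3).round(1) for s in(-4,4)])
print(((proj(f,lip+130*ex+[0,0,170])-[215,80])*3).round(1))
E
```

```text
True
d 57.4 z 136.1 [3.7 0.7 3.4] 15.7667
d 129.7 z 329.1 [0.2 0.2 0.2] 17.5833
1.0 [array([185.3,  46.7]), array([185.3,  69.4])]
1.08 [array([185.3,  41. ]), array([185.3,  62.7])]
1.2 [array([185.3,  33.2]), array([185.3,  53.1])]
[409.1 332. ]
```

View pics/w4c.png

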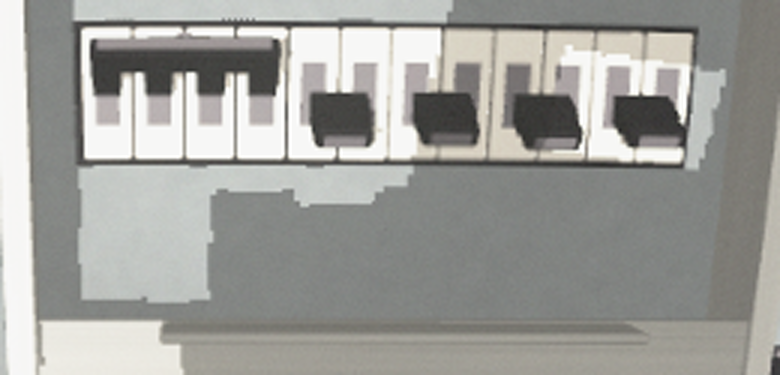

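The bar's top face lies at rows 37–51, where 1.2 rad is predicted. The lip is at its stop (row 332), and all four small breakers are on.

```bash
python3 -c "
from h import *
print(arm.hand_in())"
```

```text
the job is handed in; nothing more can be done
None
```

I pushed the cover back to its stop and the main switch fully over to off; the small breakers stayed on, no loose thing was touched, and the job is handed in (the judge's verdict was not shown).

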